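# Bring a syringe pump's pusher block up to the plunger, clamp it and start the pump

## Task

The filled syringe is already in the pump, but the pusher block still stands back from it: turn the clamp knob on the block counterclockwise to free it, slide the block along until it just touches the plunger's thumb rest without driving the plunger in, and turn the knob fully tight again. Then press and release the square key to zero the counter, and after it the round key to start the run. Do not press the long key, and leave the beaker, wash bottle and vial as they stand.

Things in the scene. Friction and masses are not known exactly. Their poses are not given: they have to be found in the camera images.
- pump: white syringe pump, fixed, 230 (x) x 300 (y) x 77 high. Origin on the bench under its middle; its sloping dark grey front with the keys faces -x and rises from 34 high at x=-115 to 77 at x=-31 (27 deg; normal (-0.454, 0, 0.891)); y runs from the pusher end to the needle end. Behind, on the flat deck, the syringe lies along y at x=46, 120 above the bench; nothing but the knob is higher than 150
- pusher_face (a point): centre of the flat +y face of the aluminium pusher block, on the syringe's axis; axes as the pump's. The block is 116 (x) x 34 (y), its top 137 above the bench, and slides only along the pump's y. Its front shoulder slopes 27 deg like the front panel and carries the clamp knob. From here along the pump's +y to plunger_end is the way still to slide (48 to 92 at the start)
- pusher (a joint): travel of the pusher block along the pump's +y, towards the plunger, m; 0 to 0.125. With the knob loose it slides with about 2 N; with the knob tight it holds against 45 N
- knob_grip (a point): point on the clamp knob's axis in the middle of its black grip bar, 25 off the shoulder, 147 above the bench, 51 to the front (-x) and 17 to -y of pusher_face; turns with the knob: z out along the axis (up and to the front, 27 deg from vertical), x along the bar. Bar 34 long, 12 wide (y), 10 to 36 off the shoulder, over a 28 mm round skirt. Nothing else stands above the shoulder's plane
- clamp_knob (a joint): turn of the clamp knob, rad: 0 = tight stop, 1.4 = loose stop, counterclockwise seen from outside along its axis. At 0 the bar lies 0.7 rad clockwise of straight up the slope, at 1.4 as far counterclockwise. Grips fully near 0, lets go above about 1.0. Turning takes up to 0.25 N m; stays where left. It rides on the block, so the held knob is also the handle to slide it
- plunger_end (a point): centre of the outer face of the syringe plunger's round white thumb rest (25 diameter), on the syringe's axis; axes as the pump's. The pusher face meets it flat
- plunger (a joint): how far the plunger has been pushed in (along the pump's +y), m; starts somewhere between 0 and 0.022. It is stiff: it moves only when pushed with more than 10 N, and stays where it is left
- key_zero_top (a point): centre of the top of the square key (18 x 18), which zeroes the counter; first of a row of three pale grey keys along the pump's y, 48 apart, next to the dark display; stands 9 off the panel; z points out of the panel, so it is pressed along -z, square to the slope
- key_zero (a joint): how far the square key is pressed, m; 0 = up, 0.005 = fully down; a spring returns it, about 4.5 N holds it fully down
- key_start_top (a point): centre of the top of the round key (21 diameter), which starts the run; the middle one of the row; stands 9 off the panel, z points out of the panel
- key_start (a joint): how far the round key is pressed, m; 0 = up, 0.005 = fully down; about 4.5 N holds it fully down
- key_purge_top (a point): centre of the top of the long key (30 up the slope x 14 wide), which purges the syringe; last of the row, nearest the pusher end; to be left alone; z points out of the panel
- key_purge (a joint): how far the long key is pressed, m; 0 = up, 0.005 = fully down
- beaker: small clear glass beaker, 50 diameter, 62 high, 50 g, loose, under the needle at the +y end of the pump; origin at the centre of its underside
- wash_bottle: squeeze wash bottle, 76 diameter, 185 high with its bent spout, 0.35 kg, loose, beyond the -y end of the pump; origin at the centre of its underside
- vial: small capped vial, 16 diameter, 45 high, 12 g, loose and easily tipped, standing on the bench off the -y end of the pump's front; origin at the centre of its underside
- vial_rack: square plastic rack full of capped vials, 130 x 130 x 49 high, fixed, beyond the beaker; origin at the centre of its underside

How it is judged (in metres and radians):
On the way, in this order (a step that is already met when the one before it is completed fails the run):
1. the clamp knob is turned loose (past 0.9 rad) while the block still stands back from the plunger (value of joint clamp_knob above 0.9 rad and not (y of plunger_end in the frame of pusher_face below 0.02 m)), for 0.1 s.
2. the block's face has been slid to within 2 mm of the plunger's thumb rest (y of plunger_end in the frame of pusher_face below 0.002 m), for 0.1 s.
3. the knob is tight again (below 0.2 rad) with the block still within 2 mm of the thumb rest (y of plunger_end in the frame of pusher_face below 0.002 m and value of joint clamp_knob below 0.2 rad), for 0.2 s.
4. the square key is pressed down (past 3.5 mm) (value of joint key_zero above 0.0035 m), for 0.05 s.
5. after that, with the square key up again, the round key is pressed down (past 3.5 mm) (value of joint key_start above 0.0035 m and value of joint key_zero below 0.001 m), for 0.05 s.
At the end, for the whole second after the job is handed in: the block stands still with its face within 2 mm of the plunger's thumb rest, the clamp knob is within 0.2 rad of its tight stop, the plunger has been driven in less than 4 mm, and all three keys are up (all of step 3 and distance of plunger_end from where it was at the start of the episode below 0.004 m and value of joint each of key_zero, key_start, key_purge below 0.001 m and velocity of joint pusher between -0.005 and 0.005 m/s); the robot touches nothing.
It fails at once if the plunger is driven in 4 mm or more (distance of plunger_end from where it was at the start of the episode above 0.004 m).
It fails at once if the long key is pressed (past 1.5 mm) (value of joint key_purge above 0.0015 m).
It fails at once if the run is started with the block unclamped or off the plunger (value of joint key_start above 0.0035 m and (value of joint clamp_knob above 0.3 rad or y of plunger_end in the frame of pusher_face above 0.003 m)).
It fails at once if the square and the round key are down together (value of joint each of key_zero, key_start above 0.002 m).
It fails at once if the beaker, the wash bottle or the vial is moved by 15 mm or tipped (distance of any of beaker, wash_bottle, vial from where it was at the start of the episode above 0.015 m or angle between any of beaker, wash_bottle, vial's own z axis and vertical above 0.3 rad).
It also fails if it takes over 53 s, if anything falls off the work surface, if the arm or the gripper's body presses on something with over 40 N, if the wrist force passes 120 N, or if a joint passes its speed limit or range.

## Robot

A 7-joint arm with a two-finger parallel gripper is mounted at the origin on the work surface. World frame = base frame: x ahead of the robot, y to its left, z up, the work surface at z = 0. Lengths are in m, angles in degrees, forces in N, time in s.
With the tool pointing down it reaches from about 0.425 to 0.875 m from the base axis. Payload 4.7 kg.
Tool frame: the origin (TCP) lies between the finger pads; the fingertips stand 22 mm ahead of it and the grasp point (between the pads) lies 3 mm ahead of it; z points along the fingers, y is the line along which they close (so a half turn about z gives the same grasp; the last joint's range is limited). The gripper opens to 87 mm and grips with 3 to 60 N. Pads are 19 mm wide; open, the fingers measure 117 mm over their backs; the gripper's body (75 mm by 190 mm) begins 51 mm behind the grasp point.
Start: joints at [-75.682, 18.392, -4.016, 83.108, 1.295, 78.541, -3.26], TCP at [0.152, 0.632, 0.245] pointing down, gripper open.
Joint ranges: [-163.93, 163.93], [-17.29, 119.83], [-79.2, 71.16], [3.27, 140.29], [-89.18, 269.18], [5.43, 117.66], [-154.24, 154.24]. Speed limits (degrees/s): [147.25, 147.25, 180, 180, 180, 180, 180].

## Interface

Orientations are given as [roll, pitch, yaw] about the fixed x, y, z axes, in that order (R = Rz(yaw) Ry(pitch) Rx(roll)).
In Python, from cell import env gives the robot as it stands.
- The arm moves only by the tool drive_tool, never from a script. Its argument "moves" is a list of rows, each a list of 3 entries, a list of its own where there are three numbers: the shift along the tool's x, y, z in mm, then the turn, a rotation vector about the tool's x, y, z in rad, then the closure, from 0 (fully open) to 1 (shut). In form: [[[x, y, z], [wx, wy, wz], jaw], ...]. A call has 1 to 12 rows; each row shifts and turns the commanded pose from where the row before left it, along the tool's axes as they then stand; what a row does not reach is not made up. A row lasts 1/12 s, in which the tool goes at most 41.7 mm and 7.16 degrees, less where a joint would pass 70% of its speed; a pose out of reach is approached as far as the arm can. A call with a gripper value outside its range is refused whole. The fingers move at their own pace and stop on an object; "newtons" is the grip in N (left out, the last holds). Time passes only in rows, so rows that do not move let the fingers close. It gives the time, the measured TCP pose, the force, the opening and the grip force at its end, in the units of the state.
- env.get_obs(): the state, without advancing time (a new reading comes with each control period).
- env.read_camera(name): name is "side" or "top" or "wrist"; returns (picture, depth): 384x512x3 uint8, blue, green, red; 384x512 float32, m along the optical axis (not along the pixel's ray), 0 where there is no reading.
- env.get_calibration(name): a dict with "fx", "fy", "cx", "cy" (pixels), "T" (4x4, takes a point from camera to world coordinates). Camera axes: x right, y down, z forward; pixel columns grow to the right and rows downward; lengths in m; the calibration is good to about 2 mm. A picture is of the moment at which its call begins: read the wrist's pose just before it. get_calibration takes no time and is no camera call; for the wrist camera it gives the pose at the moment of the call.
- env.sign_off(): hands the job in; it is judged then, once.
The state is a dict: "time_s": time; "qpos": joint angles; "joint_velocities": joint speeds; "effort": joint torques, N m; "tool_pos": TCP position; "tool_rot": TCP orientation; "force": force on the tool from outside, world axes, zero at the start; "wrist_torque": the same for the moment, N m; "grip_width": finger opening in m; "grasp_force": force on a finger pad.
Only numpy, scipy, OpenCV 4.12 (cv2) and the standard library are available. Lean on these libraries where they do the work, as an engineer would, in place of code of your own. Each camera call takes 0.05 s, during which the arm holds its last target. There are 200 camera calls.

## Working session

There is one attempt and no reset: what is moved stays moved. The work goes in short steps, Python scripts to look and compute and a tool call to move; the robot and the scene stay as the last step left them, time stands still between calls to the robot, and variables do not carry over. Pictures are saved under pics/ and viewed, at most 10 in all, crops included, and the job is handed in when it is done.

Besides the shell and the picture viewer there is one more tool, called after "Call:" as name(argument=value, ...), one argument or row to a line, values as JSON. drive_tool: Moves the arm, as the interface text tells. Its arguments: {"type":"object","properties":{"moves":{"type":"array"},"newtons":{"type":"number"}},"required":["moves"]}

```bash
mkdir -p pics; ls
cat > h.py <<'E'
import numpy as np, cv2
from cell import env
from scipy.spatial.transform import Rotation as R
def grab(n):
    c=env.get_calibration(n); p,d=env.read_camera(n); return c,p,d
def pt(c,d,u,v,z=None):
    if z is None:
        w=d[v-1:v+2,u-1:u+2]; z=np.median(w[w>0])
    q=np.array([(u-c['cx'])/c['fx']*z,(v-c['cy'])/c['fy']*z,z,1]); return (c['T']@q)[:3]
def cloud(c,d):
    v,u=np.mgrid[:d.shape[0],:d.shape[1]]
    P=np.stack([(u-c['cx'])/c['fx']*d,(v-c['cy'])/c['fy']*d,d,np.ones_like(d)],-1)
    return (P@c['T'].T)[...,:3]
E
python3 - <<'E'
from h import *
for n in('top','side'):
    c,p,d=grab(n); cv2.imwrite(f'pics/{n}0.png',p); np.savez(f'{n}0.npz',d=d,**c)
    print(n,c['fx'],c['T'].round(3).tolist())
o=env.get_obs(); print(o)
E
```

```text
pics
top 496.8726884057616 [[0.014, -0.982, 0.189, 0.379], [-1.0, -0.013, 0.007, 0.113], [-0.004, -0.189, -0.982, 1.377], [0.0, 0.0, 0.0, 1.0]]
side 365.7300755970269 [[0.757, -0.346, 0.554, 0.044], [-0.653, -0.388, 0.65, -0.562], [-0.01, -0.854, -0.52, 0.64], [0.0, 0.0, 0.0, 1.0]]
{'time_s': 0.1, 'qpos': array([-75.68272207,  18.436288  ,  -4.01450548,  83.16825055,
         1.293759  ,  78.54141347,  -3.26014734]), 'joint_velocities': array([-0.03690264, -0.05372418, -0.0607745 , -0.10661282,  0.02538031,
       -0.06465776,  0.02449522]), 'effort': array([ 3.13807022e-04, -4.92577064e+01, -4.05481188e-01, -3.13394380e+01,
       -6.41397550e-02,  3.97079706e-02,  7.19509717e-05]), 'tool_pos': array([0.15178488, 0.63155232, 0.24355102]), 'tool_rot': array([-1.79899208e+02,  4.60085050e-03,  1.66490960e+02]), 'force': array([-0.44812071,  0.96399715,  0.09394691]), 'wrist_torque': array([ 0.04803773, -0.02063029, -0.01497491]), 'grasp_force': 0.0, 'grip_width': 0.08701527485479377}
```

```bash
python3 -c "
import cv2,numpy as np
a=cv2.imread('pics/top0.png');b=cv2.imread('pics/side0.png')
cv2.imwrite('pics/t0.png',cv2.resize(a,(800,600)));cv2.imwrite('pics/s0.png',cv2.resize(b,(800,600)))"
```

```text
(no output)
```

View pics/t0.png

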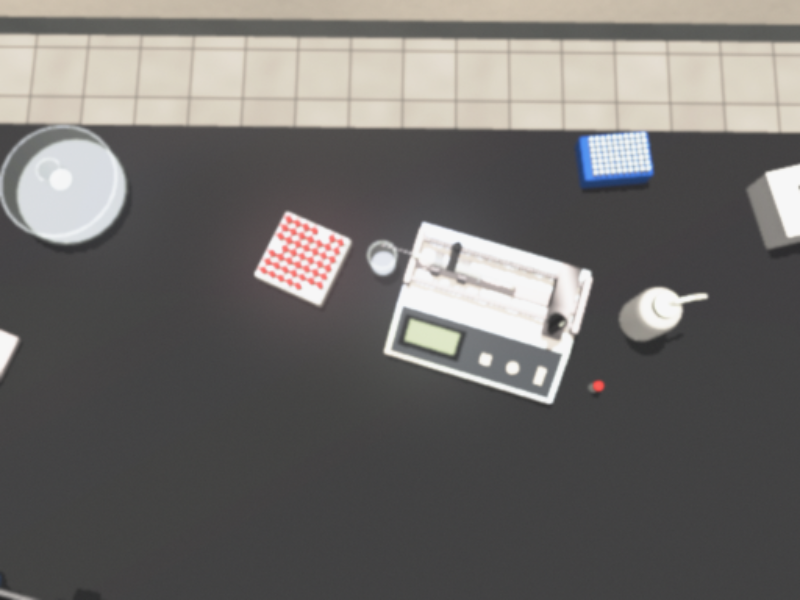

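View pics/s0.png

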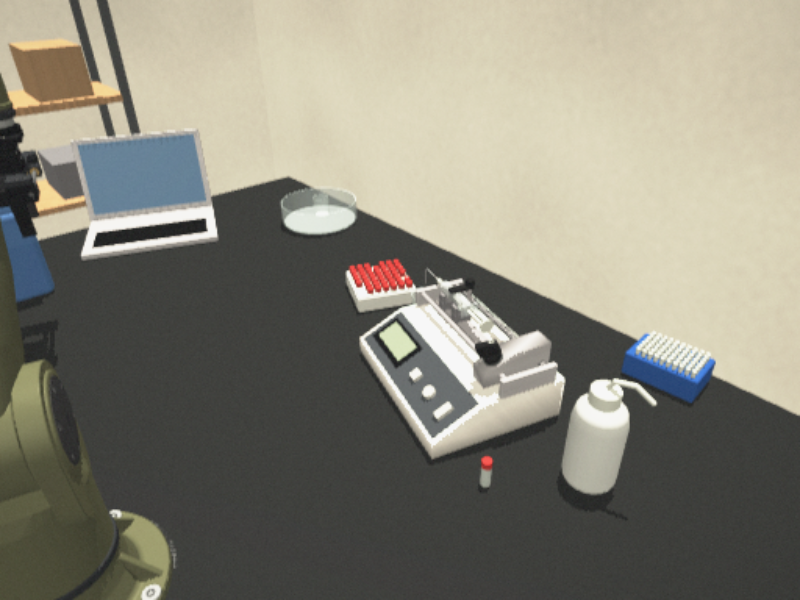

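The top view shows the pump yawed about -15°, with the keys at (485,359), (513,368) and (540,376), the knob at (557,322) and the plunger end near (515,291). The vial is at (598,386) and the bottle at (650,312).

Run:
```python
from h import *
z=np.load('top0.npz'); d=z['d']; c={k:z[k] for k in('fx','fy','cx','cy','T')}
P=cloud(c,d)
for n,(u,v) in dict(kz=(485,359),ks=(513,368),kp=(540,376),knob=(556,320),plend=(514,291),vial=(598,385),bottle=(665,300),beaker=(383,258)).items():
    print(n,pt(c,d,round(u*.64),round(v*.64)).round(4))
X=P.reshape(-1,3); m=(X[:,2]>.02)&(X[:,0]>.3)
# pump blob
M=((P[...,2]>.025)&(P[...,2]<.16)).astype(np.uint8); 
n,l=cv2.connectedComponents(M,connectivity=4); k=l[round(310*.64),round(490*.64)] ; B=P[l==k]
print(len(B),B.min(0),B.max(0))
r=cv2.minAreaRect((B[:,:2]*1000).astype(np.float32)); print(r)
dk=B[(B[:,2]>.073)&(B[:,2]<.081)]; print(len(dk),cv2.minAreaRect((dk[:,:2]*1000).astype(np.float32)))
```

```text
kz [ 0.5304 -0.0098  0.0628]
ks [ 0.5151 -0.0573  0.063 ]
kp [ 0.5026 -0.1049  0.0613]
knob [ 0.5847 -0.117   0.1492]
plend [ 0.6452 -0.0584  0.0872]
vial [ 0.4922 -0.2062  0.0447]
bottle [ 0.6175 -0.289   0.1628]
beaker [0.7203 0.1686 0.0036]
9879 [ 0.46226562 -0.18636276  0.02504149] [0.76536091 0.16137697 0.15998122]
((613.6993408203125, -11.308151245117188), (304.4449462890625, 232.17410278320312), 73.68614196777344)
3299 ((641.9188842773438, -20.88934326171875), (299.77618408203125, 171.38197326660156), 73.76657104492188)
```

```bash
cat >> h.py <<'E'
from scipy.linalg import logm,expm
PSI=np.radians(-16.3); RP=R.from_euler('z',PSI).as_matrix(); C=np.array([.6137,-.0113,0])
a27=np.radians(27)
N=RP@[-np.sin(a27),0,np.cos(a27)]; S=RP@[np.cos(a27),0,np.sin(a27)]; Y=RP@[0,1,0]
def w2p(p): return RP.T@(np.asarray(p)-C)
def p2w(p): return C+RP@np.asarray(p)
def rot(phi,sg=-1):   # tool x = sg*bar direction at angle phi from up-slope, z=-N
    x=sg*(S*np.cos(phi)+Y*np.sin(phi)); z=-N; return np.stack([x,np.cross(z,x),z],1)
def H(Rm,p):
    T=np.eye(4);T[:3,:3]=Rm;T[:3,3]=p;return T
def cur():
    o=env.get_obs(); return H(R.from_euler('xyz',o['tool_rot'],degrees=True).as_matrix(),o['tool_pos'])
def plan(T,n,A=None):
    A=cur() if A is None else A
    D=expm(np.real(logm(np.linalg.inv(A)@T))/n)
    rv=R.from_matrix(D[:3,:3]).as_rotvec()
    print(n,'rows',(D[:3,3]*1000).round(1).tolist(),rv.round(4).tolist(),'deg',np.degrees(np.linalg.norm(rv)).round(2))
    Q=A.copy(); 
    for i in range(n):
        Q=Q@D
        if i%6==5: print('   ',Q[:3,3].round(3))
E
python3 - <<'E'
from h import *
k=p2w([-.005,-.1096,.147]); print(k)
T=H(rot(-.7),k+N*.15); plan(T,36); plan(H(rot(-.7,1),k+N*.15),36)
E
```

```text
[ 0.5781399  -0.11509133  0.147     ]
36 rows [-20.1, -11.3, 1.5] [-0.0043, -0.0127, 0.0204] deg 1.4
    [0.249 0.532 0.238]
    [0.333 0.422 0.238]
    [0.402 0.302 0.244]
    [0.456 0.174 0.254]
    [0.493 0.041 0.267]
    [ 0.513 -0.096  0.281]
36 rows [12.5, -25.6, 6.3] [0.0158, -0.0054, -0.0649] deg 3.84
    [0.067 0.484 0.212]
    [0.045 0.312 0.196]
    [0.09  0.144 0.197]
    [0.195 0.007 0.215]
    [ 0.344 -0.078  0.244]
    [ 0.513 -0.096  0.281]
```

Call:
drive_tool(
  moves=[
    [[-20.1,-11.3,1.5],[-0.0043,-0.0127,0.0204],0],
    [[-20.1,-11.3,1.5],[-0.0043,-0.0127,0.0204],0],
    [[-20.1,-11.3,1.5],[-0.0043,-0.0127,0.0204],0],
    [[-20.1,-11.3,1.5],[-0.0043,-0.0127,0.0204],0],
    [[-20.1,-11.3,1.5],[-0.0043,-0.0127,0.0204],0],
    [[-20.1,-11.3,1.5],[-0.0043,-0.0127,0.0204],0],
    [[-20.1,-11.3,1.5],[-0.0043,-0.0127,0.0204],0],
    [[-20.1,-11.3,1.5],[-0.0043,-0.0127,0.0204],0],
    [[-20.1,-11.3,1.5],[-0.0043,-0.0127,0.0204],0],
    [[-20.1,-11.3,1.5],[-0.0043,-0.0127,0.0204],0],
    [[-20.1,-11.3,1.5],[-0.0043,-0.0127,0.0204],0],
    [[-20.1,-11.3,1.5],[-0.0043,-0.0127,0.0204],0],
  ],
)

```text
time_s: 1.1
tool_pos: [0.333, 0.4215, 0.2385]
tool_rot: [176.0, 8.3, 152.1]
force: [0.2, -0.5, -1.4]
grip_width: 0.087
grasp_force: 0.0
```

Call:
drive_tool(
  moves=[
    [[-20.1,-11.3,1.5],[-0.0043,-0.0127,0.0204],0],
    [[-20.1,-11.3,1.5],[-0.0043,-0.0127,0.0204],0],
    [[-20.1,-11.3,1.5],[-0.0043,-0.0127,0.0204],0],
    [[-20.1,-11.3,1.5],[-0.0043,-0.0127,0.0204],0],
    [[-20.1,-11.3,1.5],[-0.0043,-0.0127,0.0204],0],
    [[-20.1,-11.3,1.5],[-0.0043,-0.0127,0.0204],0],
    [[-20.1,-11.3,1.5],[-0.0043,-0.0127,0.0204],0],
    [[-20.1,-11.3,1.5],[-0.0043,-0.0127,0.0204],0],
    [[-20.1,-11.3,1.5],[-0.0043,-0.0127,0.0204],0],
    [[-20.1,-11.3,1.5],[-0.0043,-0.0127,0.0204],0],
    [[-20.1,-11.3,1.5],[-0.0043,-0.0127,0.0204],0],
    [[-20.1,-11.3,1.5],[-0.0043,-0.0127,0.0204],0],
  ],
)

```text
time_s: 2.1
tool_pos: [0.457, 0.1738, 0.2549]
tool_rot: [169.8, 15.3, 136.7]
force: [0.5, 0.6, 0.9]
grip_width: 0.087
grasp_force: 0.0
```

Call:
drive_tool(
  moves=[
    [[-20.1,-11.3,1.5],[-0.0043,-0.0127,0.0204],0],
    [[-20.1,-11.3,1.5],[-0.0043,-0.0127,0.0204],0],
    [[-20.1,-11.3,1.5],[-0.0043,-0.0127,0.0204],0],
    [[-20.1,-11.3,1.5],[-0.0043,-0.0127,0.0204],0],
    [[-20.1,-11.3,1.5],[-0.0043,-0.0127,0.0204],0],
    [[-20.1,-11.3,1.5],[-0.0043,-0.0127,0.0204],0],
    [[-20.1,-11.3,1.5],[-0.0043,-0.0127,0.0204],0],
    [[-20.1,-11.3,1.5],[-0.0043,-0.0127,0.0204],0],
    [[-20.1,-11.3,1.5],[-0.0043,-0.0127,0.0204],0],
    [[-20.1,-11.3,1.5],[-0.0043,-0.0127,0.0204],0],
    [[-20.1,-11.3,1.5],[-0.0043,-0.0127,0.0204],0],
    [[-20.1,-11.3,1.5],[-0.0043,-0.0127,0.0204],0],
  ],
)

```text
time_s: 3.1
tool_pos: [0.5126, -0.0961, 0.2815]
tool_rot: [161.8, 20.4, 120.1]
force: [0.2, -0.4, -0.1]
grip_width: 0.0872
grasp_force: 0.0
```

Run:
```python
from h import *
c,p,d=grab('wrist'); cv2.imwrite('pics/w1.png',cv2.resize(p,(800,600))); np.savez('w1.npz',d=d,p=p,**c)
o=env.get_obs(); print(o['time_s'],o['qpos'].round(1),o['tool_pos'],o['tool_rot'],c['T'].round(3).tolist(),c['fx'])
k=p2w([-.005,-.1096,.147]); plan(H(rot(-.7),k+N*.15),1)
```

```text
3.15 [  3.4 -17.2   0.9 119.2   7.7  51.7  34. ] [ 0.51222814 -0.10109395  0.28184906] [161.74660983  20.51399094 119.75247578] [[0.767, 0.326, 0.552, 0.414], [0.571, -0.74, -0.356, -0.015], [0.293, 0.588, -0.754, 0.379], [0.0, 0.0, 0.0, 1.0]] 285.37913008561503
1 rows [4.3, 3.0, 0.6] [-0.002, 0.0061, -0.0076] deg 0.57
```

View pics/w1.png

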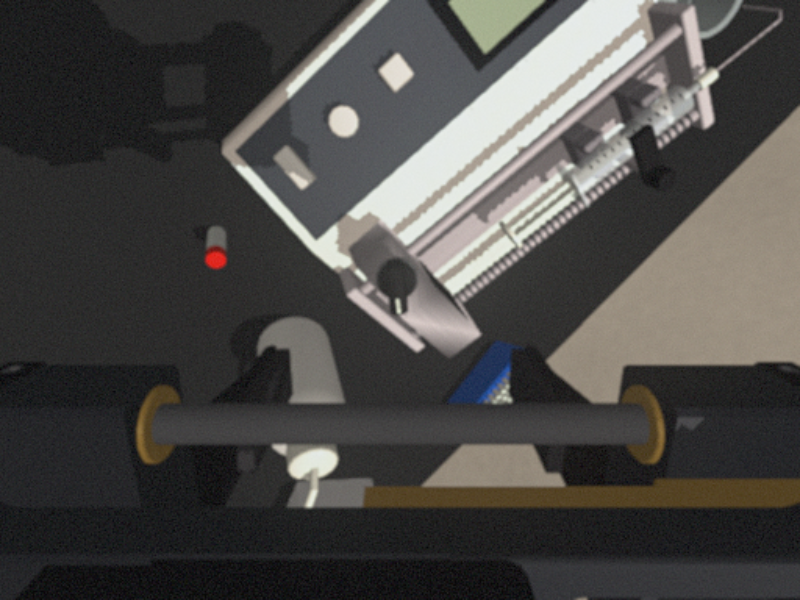

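The wrist view shows the knob at (396,280), with a pale mark pointing down-right. The thumb rest is near (510,237), the round key at (344,121), the square key at (396,71) and the long key at (295,167).

```bash
cat > meas.py <<'E'
from h import *
def meas(c,p,d):
    P=cloud(c,d); ok=d>0
    L=(P-C)@RP; n=(L@[-np.sin(a27),0,np.cos(a27)])*1000; s=(L@[np.cos(a27),0,np.sin(a27)])*1000; y=L[...,1]*1000; x=L[...,0]*1000; z=L[...,2]*1000
    k=ok&(n>132)&(n<150)&(abs(s-62)<30)&(y<-20)&(y>-150)
    if k.sum()>10:
        a=np.stack([s[k],y[k]],1).astype(np.float32); print('knob n',np.percentile(n[k],[5,50,95]).round(1),k.sum(),cv2.minAreaRect(a),'med',np.median(a,0))
        t=k&(n>np.percentile(n[k],95)-4); a=np.stack([s[t],y[t]],1).astype(np.float32); print('  top',t.sum(),cv2.minAreaRect(a),a.mean(0))
    b=ok&(abs(z-137)<5)&(x>10)&(x<85)&(y<-20)
    if b.sum()>10: print('block top z',np.median(z[b]).round(1),'y',np.percentile(y[b],[2,50,98]).round(1),'x',np.percentile(x[b],[2,98]).round(1))
    g=p.min(-1)
    for nm,yy in(('zero',-22),('start',-72),('purge',-121)):
        q=ok&(abs(n-91.7)<4.5)&(abs(y-yy)<20)&(abs(s+44)<22)
        if q.sum()>10:
            a=np.stack([s[q],y[q]],1).astype(np.float32); r=cv2.minAreaRect(a); print(nm,q.sum(),'n',np.median(n[q]).round(1),'s,y,size',np.round(r[0],1),np.round(r[1],1))
    # thumb rest: points higher than 121 along axis beyond block
    f=ok&(abs(x-46)<12)&(z>119)&(z<136)&(y<20)
    h,e=np.histogram(y[f],np.arange(-150,21,2)); print('axis y hist',[(int(e[i]),int(h[i])) for i in range(len(h)) if h[i]])
    dk=ok&(abs(z-77)<2.5); print('deck z',np.median(z[dk]).round(1),'x',np.percentile(x[dk],[1,99]).round(1),'y',np.percentile(y[dk],[.5,99.5]).round(1))
E
python3 - <<'E'
from meas import *
for f,g in(('w1.npz',None),('top0.npz','pics/top0.png')):
    z=np.load(f); c={k:z[k] for k in('fx','fy','cx','cy','T')}; meas(c,z['p'] if g is None else cv2.imread(g),z['d']); print()
E
```

```text
knob n [140.1 143.8 145.3] 386 ((59.1939811706543, -112.29595947265625), (12.021849632263184, 33.194801330566406), 55.93981170654297) med [  58.120075 -111.330414]
  top 357 ((59.200279235839844, -112.30021667480469), (12.021849632263184, 33.17959213256836), 55.93981170654297) [  58.896534 -111.941414]
block top z 135.6 y [-279.  -111.8  -95.7] x [21.3 83.2]
zero 316 n 91.7 s,y,size [-47.  -23.4] [18.  17.9]
start 299 n 91.7 s,y,size [-47.1 -71. ] [19.9 19.9]
purge 359 n 91.7 s,y,size [ -46.9 -119. ] [29.9 14.2]
axis y hist [(-130, 14), (-128, 13), (-126, 21), (-124, 17), (-122, 15), (-120, 13), (-118, 13), (-116, 17), (-114, 17), (-112, 15), (-110, 22), (-108, 14), (-106, 13), (-104, 10), (-102, 22), (-100, 10), (-98, 13), (-96, 33), (-32, 17), (-30, 26), (-28, 9), (-26, 14), (-24, 14), (-22, 16), (-20, 14), (-18, 15), (-16, 13), (-14, 15), (-12, 14), (-10, 15), (-8, 17), (-6, 13), (-4, 18), (-2, 12), (0, 17), (2, 15), (4, 15), (6, 16), (8, 13), (10, 13), (12, 15), (14, 16), (16, 15), (18, 16)]
deck z 76.2 x [-39.   94.8] y [-233.2  137.2]

knob n [134.6 143.7 147.4] 78 ((62.7254676
[... 243 characters left out ...]
92073 -109.5573  ]
block top z 136.4 y [-288. -115.  -94.] x [16.7 83.7]
zero 64 n 89.6 s,y,size [-44.6 -20.9] [37.8 42.2]
start 59 n 90.7 s,y,size [-45.1 -71.1] [34.  36.7]
purge 70 n 90.5 s,y,size [ -43.4 -120. ] [33.  41.5]
axis y hist [(-130, 1), (-128, 2), (-122, 2), (-120, 4), (-118, 3), (-116, 2), (-114, 3), (-112, 4), (-110, 1), (-108, 2), (-106, 2), (-104, 3), (-102, 3), (-100, 2), (-98, 2), (-96, 5), (-94, 7), (-30, 1), (-28, 8), (-26, 8), (-24, 3), (-22, 2), (-20, 4), (-18, 3), (-16, 2), (-14, 3), (-12, 4), (-10, 4), (-8, 2), (-6, 4), (-4, 3), (-2, 3), (0, 2), (2, 3), (4, 4), (6, 2), (8, 3), (10, 3), (12, 4), (14, 3), (16, 2), (18, 3)]
deck z 77.1 x [-43.9 303.7] y [-449.1  145.7]
```

```bash
cat >> h.py <<'E'
def sn(s,y,n): return C+(S*s+N*n+Y*y)/1000
E
python3 - <<'E'
from h import *
T=H(rot(-.62),sn(59.2,-112.3,185)); plan(T,5); plan(H(rot(-.62),sn(59.2,-112.3,143)),4,T)
E
```

```text
5 rows [1.1, -0.2, 19.8] [-0.0004, 0.0012, -0.0175] deg 1.01
4 rows [0.0, -0.0, 10.5] [-0.0, -0.0, 0.0] deg 0.0
```

Call:
drive_tool(
  moves=[
    [[1.1,-0.2,19.8],[-0.0004,0.0012,-0.0175],0],
    [[1.1,-0.2,19.8],[-0.0004,0.0012,-0.0175],0],
    [[1.1,-0.2,19.8],[-0.0004,0.0012,-0.0175],0],
    [[1.1,-0.2,19.8],[-0.0004,0.0012,-0.0175],0],
    [[1.1,-0.2,19.8],[-0.0004,0.0012,-0.0175],0],
    [[0,0,0],[0,0,0],0],
    [[0,0,0],[0,0,0],0],
  ],
)

```text
time_s: 3.73
tool_pos: [0.5517, -0.1026, 0.1896]
tool_rot: [163.7, 21.4, 125.5]
force: [-1.0, -0.0, -0.6]
grip_width: 0.0869
grasp_force: 0.0
```

Run:
```python
from meas import *
c,p,d=grab('wrist'); cv2.imwrite('pics/w2.png',p); meas(c,p,d)
print(env.get_obs()['qpos'].round(1),env.get_obs()['force'])
plan(H(rot(-.62),sn(59.2,-112.3,143)),4)
```

```text
knob n [137.  143.8 145.2] 818 ((59.66490936279297, -112.45124816894531), (11.949923515319824, 33.909339904785156), 55.944454193115234) med [  57.36571 -110.62625]
  top 731 ((59.649288177490234, -112.5136489868164), (11.890726089477539, 33.9506950378418), 55.060428619384766) [  58.76951 -111.75   ]
block top z 135.7 y [-125.2 -106.8  -95.6] x [20.3 71.2]
zero 670 n 91.6 s,y,size [-46.9 -23.2] [18.2 18.1]
start 613 n 91.8 s,y,size [-46.7 -71.1] [20.  20.1]
purge 713 n 91.7 s,y,size [ -46.9 -119. ] [30.2 14.4]
axis y hist [(-130, 4), (-128, 6), (-126, 9), (-124, 10), (-122, 13), (-120, 17), (-118, 16), (-116, 24), (-114, 23), (-112, 24), (-110, 23), (-108, 26), (-106, 24), (-104, 26), (-102, 20), (-100, 23), (-98, 24), (-96, 84), (-32, 39), (-30, 44), (-28, 19), (-26, 25), (-24, 26), (-22, 26), (-20, 29), (-18, 28), (-16, 28), (-14, 28), (-12, 25), (-10, 28), (-8, 28), (-6, 29), (-4, 24), (-2, 30), (0, 26), (2, 31), (4, 28), (6, 29), (8, 29), (10, 25), (12, 30), (14, 32), (16, 25), (18, 29)]
deck z 76.3 x [-38.6  98.2] y [-150.2  136.8]
[  2.4  -7.7   2.2 122.1   8.2  39.4  38.1] [ 0.25159461 -0.65027712  1.0579282 ]
4 rows [-1.6, -1.3, 10.6] [0.0006, -0.0013, 0.0017] deg 0.13
```

Call:
drive_tool(
  moves=[
    [[-1.6,-1.3,5],[0.0006,-0.0013,0.0017],0],
    [[-1.6,-1.3,5],[0.0006,-0.0013,0.0017],0],
    [[-1.6,-1.3,5],[0.0006,-0.0013,0.0017],0],
    [[-1.6,-1.3,5],[0.0006,-0.0013,0.0017],0],
    [[0,0,0],[0,0,0],0],
    [[0,0,0],[0,0,0],0],
  ],
)

```text
time_s: 4.28
tool_pos: [0.5608, -0.1128, 0.1733]
tool_rot: [163.5, 21.6, 125.0]
force: [-0.3, -0.2, 0.4]
grip_width: 0.0871
grasp_force: 0.0
```

Run:
```python
from h import *
print(env.get_obs()['tool_pos'])
plan(H(rot(-.6),sn(59.5,-112.5,143)),3)
```

```text
[ 0.56082546 -0.11279384  0.17331519]
3 rows [-0.2, 0.1, 7.2] [-0.0001, -0.0003, -0.0065] deg 0.37
```

Call:
drive_tool(
  moves=[
    [[-0.2,0.1,7.2],[0,0,-0.0065],0],
    [[-0.2,0.1,7.2],[0,0,-0.0065],0],
    [[-0.2,0.1,7.2],[0,0,-0.0065],0.3],
    [[0,0,0],[0,0,0],0.6],
    [[0,0,0],[0,0,0],0.8],
    [[0,0,0],[0,0,0],1],
    [[0,0,0],[0,0,0],1],
    [[0,0,0],[0,0,0],1],
    [[0,0,0],[0,0,0],1],
    [[0,0,0],[0,0,0],1],
  ],
  newtons=35,
)

```text
time_s: 5.12
tool_pos: [0.571, -0.1156, 0.1551]
tool_rot: [163.9, 22.0, 126.2]
force: [-0.2, 0.9, 0.5]
grip_width: 0.042
grasp_force: 0.0
```

Run:
```python
from h import *
o=env.get_obs();print(o['tool_pos'],o['force'],o['wrist_torque'],o['grip_width'],o['grasp_force'],o['qpos'].round(1))
plan(H(rot(-.6),sn(59.5,-112.5,143)),1)
```

```text
[ 0.57101467 -0.11562316  0.15506514] [-0.21165788  0.87668795  0.49503416] [0.06726975 0.49210177 0.05251642] 0.041965050252655144 0.0 [  2.9  -2.7   3.2 122.3   8.4  34.1  39.5]
1 rows [0.2, -0.6, 0.5] [0.0008, -0.0003, 0.0001] deg 0.05
```

Call:
drive_tool(
  moves=[
    [[0,0,0],[0,0,0],1],
    [[0,0,0],[0,0,0],1],
    [[0,0,0],[0,0,0],1],
    [[0,0,0],[0,0,0],1],
    [[0,0,0],[0,0,0],1],
    [[0,0,0],[0,0,0],1],
    [[0,0,0],[0,0,0],1],
    [[0,0,0],[0,0,0],1],
  ],
)

```text
time_s: 5.78
tool_pos: [0.5715, -0.1151, 0.1551]
tool_rot: [163.9, 22.0, 126.2]
force: [3.9, 1.6, -1.3]
grip_width: 0.0113
grasp_force: 35.0
```

Call:
drive_tool(
  moves=[
    [[0,0,0],[0,0,-0.08],1],
    [[0,0,0],[0,0,-0.11],1],
    [[0,0,0],[0,0,-0.11],1],
    [[0,0,0],[0,0,-0.11],1],
    [[0,0,0],[0,0,-0.11],1],
    [[0,0,0],[0,0,-0.11],1],
    [[0,0,0],[0,0,-0.11],1],
    [[0,0,0],[0,0,-0.11],1],
    [[0,0,0],[0,0,-0.11],1],
    [[0,0,0],[0,0,-0.11],1],
    [[0,0,0],[0,0,-0.11],1],
    [[0,0,0],[0,0,-0.08],1],
  ],
)

```text
time_s: 6.78
tool_pos: [0.5712, -0.1163, 0.155]
tool_rot: [-162.6, 21.0, -155.0]
force: [3.7, -0.6, -1.6]
grip_width: 0.0117
grasp_force: 35.0
```

Run:
```python
from h import *
c,p,d=grab('wrist'); cv2.imwrite('pics/w3.png',cv2.resize(p,(640,480)))
o=env.get_obs();print(o['tool_pos'],o['force'],o['wrist_torque'],o['grip_width'],o['grasp_force'],o['qpos'].round(1))
A=cur(); b=-A[:3,0]; print('phi',np.arctan2(b@Y,b@S),'s,y,n',[(A[:3,3]-C)@v*1000 for v in(S,Y,N)], 'tool-frame +Y',A[:3,:3].T@Y)
```

```text
[ 0.57117306 -0.11637741  0.15500613] [ 2.83102153 -1.25408925 -1.88829573] [-0.06591198  0.04208188 -0.06331469] 0.012056689260679742 34.997533089481294 [ 1.000e-01 -2.800e+00  6.000e+00  1.223e+02  8.700e+00  3.410e+01
  1.119e+02]
phi 0.6664069933473773 s,y,n [np.float64(60.27990524767036), np.float64(-112.78975412147574), np.float64(143.25330244741008)] tool-frame +Y [-6.18165581e-01  7.86047863e-01  2.67193458e-04]
```

View pics/w3.png

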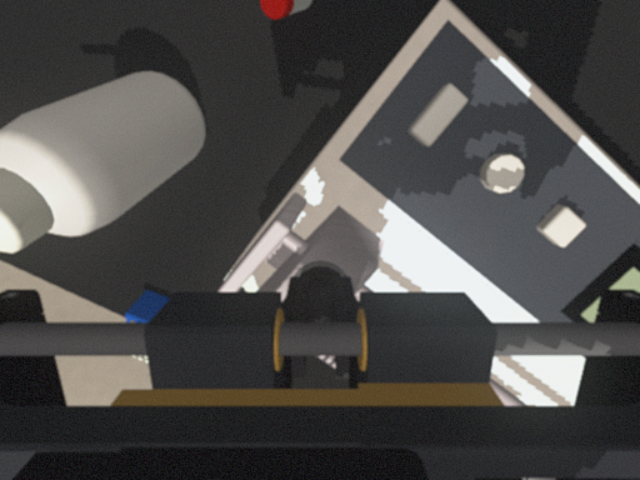

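Call:
drive_tool(
  moves=[
    [[-2.8,3.5,0],[0,0,0],1],
    [[-2.8,3.5,0],[0,0,0],1],
    [[-2.8,3.5,0],[0,0,0],1],
    [[-2.8,3.5,0],[0,0,0],1],
    [[-2.8,3.5,0],[0,0,0],1],
    [[-2.8,3.5,0],[0,0,0],1],
    [[-2.8,3.5,0],[0,0,0],1],
    [[-2.8,3.5,0],[0,0,0],1],
    [[-2.8,3.5,0],[0,0,0],1],
    [[-2.8,3.5,0],[0,0,0],1],
    [[-2.8,3.5,0],[0,0,0],1],
    [[-2.8,3.5,0],[0,0,0],1],
  ],
)

```text
time_s: 7.83
tool_pos: [0.5866, -0.0637, 0.155]
tool_rot: [-162.7, 21.0, -155.2]
force: [2.1, -3.6, -1.1]
grip_width: 0.012
grasp_force: 35.0
```

```bash
cat > st.py <<'E'
from h import *
o=env.get_obs();A=cur();b=-A[:3,0]
print(o['time_s'],'F s,y,n',[round(float(o['force']@v),2) for v in(S,Y,N)],'tq n',round(float(o['wrist_torque']@N),3),'grip',o['grip_width'].round(4),o['grasp_force'].round(1),'phi',np.arctan2(b@Y,b@S).round(3),'s,y,n',[round(float((A[:3,3]-C)@v*1000),2) for v in(S,Y,N)],'Ytool',(A[:3,:3].T@Y).round(3))
E
python3 st.py
python3 - <<'E'
from meas import *
c,p,d=grab('top'); meas(c,p,d)
c,p,d=grab('side'); meas(c,p,d); cv2.imwrite('pics/s4.png',cv2.resize(p[190:310,220:380],(800,600)))
E
```

```text
knob n [137.  142.1 148.2] 12 ((67.91970825195312, -49.71141052246094), (13.11690902709961, 14.99857234954834), 81.63481903076172) med [ 65.4054   -49.278214]
  top 3 ((68.68649291992188, -44.29144287109375), (11.392508506774902, 9.9037504196167), 24.374135971069336) [ 67.490654 -46.25292 ]
block top z 136.7 y [-284.9  -60.2  -38.7] x [23.5 83.7]
axis y hist [(-74, 1), (-70, 2), (-68, 4), (-66, 4), (-64, 4), (-62, 1), (-60, 3), (-58, 3), (-56, 2), (-54, 4), (-52, 1), (-50, 3), (-48, 2), (-46, 1), (-44, 3), (-42, 1), (-40, 5), (-30, 2), (-28, 5), (-26, 8), (-24, 2), (-22, 4), (-20, 2), (-18, 4), (-16, 1), (-14, 3), (-12, 4), (-10, 3), (-8, 2), (-6, 5), (-4, 4), (-2, 2), (0, 2), (2, 5), (4, 4), (6, 3), (8, 3), (10, 3), (12, 4), (14, 2), (16, 1), (18, 2)]
deck z 77.2 x [-44.7 341.6] y [-449.3  146. ]
knob n [132.8 142.1 149.3] 97 ((57.209957122802734, -63.80389404296875), (21.70292854309082, 36.131500244140625), 56.02693557739258) med [ 55.6022  -68.11726]
  top 19 ((56.97925567626953, -64.58241271972656), (15.514610290527344, 36.428096771240234), 58.769264221191406) [ 56.80506 -65.2439
[... 470 characters left out ...]
-18, 3), (-16, 1), (-14, 3), (-12, 1), (-10, 1), (-6, 2), (-4, 1)]
deck z 76.3 x [-694.2  974.4] y [-308.5 2433.1]Traceback (most recent call last):
  File "st.py", line 3, in <module>
    print(o['time_s'],'F s,y,n',[round(float(o['force']@v),2) for v in(S,Y,N)],'tq n',round(float(o['wrist_torque']@N),3),'grip',o['grip_width'].round(4),o['grasp_force'].round(1),'phi',np.arctan2(b@Y,b@S).round(3),'s,y,n',[round(float((A[:3,3]-C)@v*1000),2) for v in(S,Y,N)],'Ytool',(A[:3,:3].T@Y).round(3))
                                                                                                                                 ^^^^^^^^^^^^^^^^^^^^^
AttributeError: 'float' object has no attribute 'round'
```

View pics/s4.png

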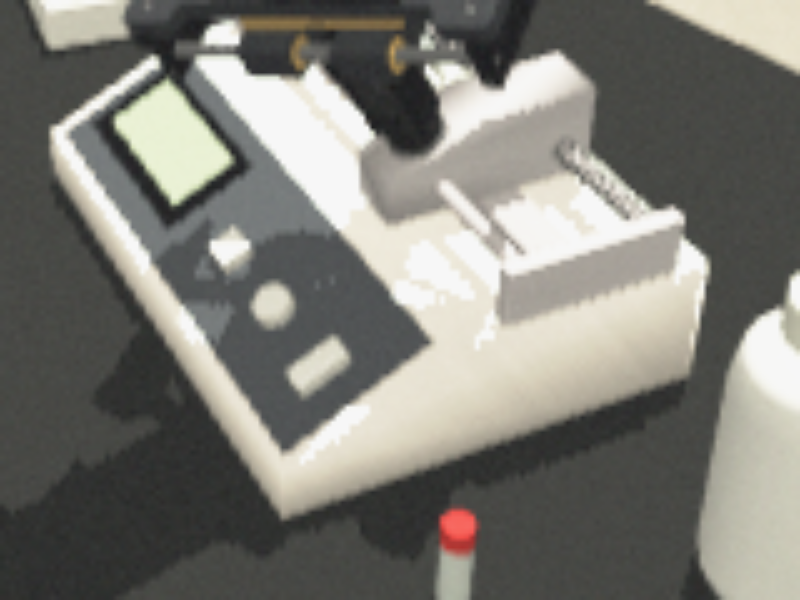

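The block has slid with the gripper. About 8 to 10 mm remain, so I'll creep.

```bash
sed -i "s/o\['grip_width'\].round(4),o\['grasp_force'\].round(1)/round(o['grip_width'],4),round(o['grasp_force'],1)/" st.py; python3 st.py
```

```text
7.9333 F s,y,n [1.8, 1.24, -3.78] tq n -0.082 grip 0.012 35.0 phi 0.661 s,y,n [60.29, -56.75, 143.28] Ytool [-0.614  0.789  0.002]
```

Call:
drive_tool(
  moves=[
    [[-0.6,0.8,0],[0,0,0],1],
    [[-0.6,0.8,0],[0,0,0],1],
    [[-0.6,0.8,0],[0,0,0],1],
    [[-0.6,0.8,0],[0,0,0],1],
    [[-0.6,0.8,0],[0,0,0],1],
  ],
)

```text
time_s: 8.35
tool_pos: [0.5878, -0.0596, 0.1551]
tool_rot: [-162.7, 21.0, -155.3]
force: [0.9, -1.9, -0.5]
grip_width: 0.0118
grasp_force: 35.0
```

```bash
python3 st.py
```

```text
8.35 F s,y,n [0.99, -1.57, -1.08] tq n 0.02 grip 0.0118 35.0 phi 0.66 s,y,n [60.32, -53.64, 143.29] Ytool [-0.613  0.79   0.   ]
```

Call:
drive_tool(
  moves=[
    [[-0.3,0.4,0],[0,0,0],1],
    [[-0.3,0.4,0],[0,0,0],1],
  ],
)

```text
time_s: 8.52
tool_pos: [0.5881, -0.0584, 0.155]
tool_rot: [-162.7, 21.0, -155.2]
force: [1.7, -2.1, -0.8]
grip_width: 0.0119
grasp_force: 35.0
```

```bash
python3 st.py
```

```text
8.5167 F s,y,n [1.62, -1.48, -1.76] tq n 0.036 grip 0.0119 35.0 phi 0.66 s,y,n [60.29, -52.4, 143.25] Ytool [-0.613  0.79   0.001]
```

Call:
drive_tool(
  moves=[
    [[-0.3,0.4,0],[0,0,0],1],
    [[-0.3,0.4,0],[0,0,0],1],
    [[0,0,0],[0,0,0],1],
  ],
)

```text
time_s: 8.77
tool_pos: [0.5884, -0.0573, 0.155]
tool_rot: [-162.7, 21.0, -155.2]
force: [1.6, -3.1, -2.1]
grip_width: 0.0117
grasp_force: 35.0
```

Call:
drive_tool(
  moves=[
    [[-0.3,0.4,0],[0,0,0],1],
    [[-0.3,0.4,0],[0,0,0],1],
    [[0,0,0],[0,0,0],1],
  ],
)

```text
time_s: 9.02
tool_pos: [0.5888, -0.0563, 0.155]
tool_rot: [-162.7, 21.0, -155.2]
force: [0.9, -2.8, -1.1]
grip_width: 0.0118
grasp_force: 35.0
```

```bash
python3 st.py
```

```text
9.0167 F s,y,n [0.92, -2.44, -1.72] tq n -0.037 grip 0.0118 35.0 phi 0.66 s,y,n [60.31, -50.22, 143.26] Ytool [-0.613  0.79   0.001]
```

Call:
drive_tool(
  moves=[
    [[-0.3,0.4,0],[0,0,0],1],
    [[-0.3,0.4,0],[0,0,0],1],
    [[0,0,0],[0,0,0],1],
  ],
)

```text
time_s: 9.27
tool_pos: [0.589, -0.0554, 0.155]
tool_rot: [-162.7, 21.0, -155.2]
force: [1.5, -1.7, -1.7]
grip_width: 0.0118
grasp_force: 35.0
```

Call:
drive_tool(
  moves=[
    [[-0.3,0.4,0],[0,0,0],1],
    [[-0.3,0.4,0],[0,0,0],1],
    [[0,0,0],[0,0,0],1],
  ],
)

```text
time_s: 9.52
tool_pos: [0.5893, -0.0544, 0.155]
tool_rot: [-162.7, 21.0, -155.2]
force: [1.3, -1.4, -1.6]
grip_width: 0.0118
grasp_force: 35.0
```

```bash
python3 st.py
```

```text
9.5167 F s,y,n [0.69, -0.96, -2.16] tq n 0.052 grip 0.0118 35.0 phi 0.66 s,y,n [60.32, -48.22, 143.27] Ytool [-0.613  0.79   0.001]
```

Call:
drive_tool(
  moves=[
    [[-0.3,0.4,0],[0,0,0],1],
    [[-0.3,0.4,0],[0,0,0],1],
    [[0,0,0],[0,0,0],1],
  ],
)

```text
time_s: 9.77
tool_pos: [0.5896, -0.0534, 0.155]
tool_rot: [-162.7, 21.0, -155.2]
force: [1.3, -1.8, -2.0]
grip_width: 0.0117
grasp_force: 35.0
```

```bash
python3 st.py;  python3 - <<'E'
from meas import *
z=[]
c,p,d=grab('top'); meas(c,p,d); cv2.imwrite('pics/t5.png',cv2.resize(p[150:230,240:400],(800,400),interpolation=cv2.INTER_CUBIC))
E
```

```text
9.7667 F s,y,n [0.61, -1.35, -2.61] tq n -0.04 grip 0.0117 35.0 phi 0.66 s,y,n [60.29, -47.22, 143.26] Ytool [-0.613  0.79   0.001]
block top z 136.6 y [-291.8  -48.5  -28.6] x [22.  83.7]
axis y hist [(-60, 4), (-58, 2), (-56, 2), (-54, 4), (-52, 2), (-50, 2), (-48, 3), (-46, 4), (-44, 2), (-42, 1), (-40, 3), (-38, 2), (-36, 4), (-32, 1), (-30, 4), (-28, 7), (-26, 7), (-24, 4), (-22, 3), (-20, 3), (-18, 3), (-16, 2), (-14, 5), (-12, 4), (-10, 2), (-8, 3), (-6, 4), (-4, 4), (-2, 3), (0, 3), (2, 4), (4, 5), (6, 4), (8, 2), (10, 2), (12, 5), (14, 2), (16, 3), (18, 3)]
deck z 77.1 x [-42.2 327.2] y [-451.7  146.9]
```

View pics/t5.png

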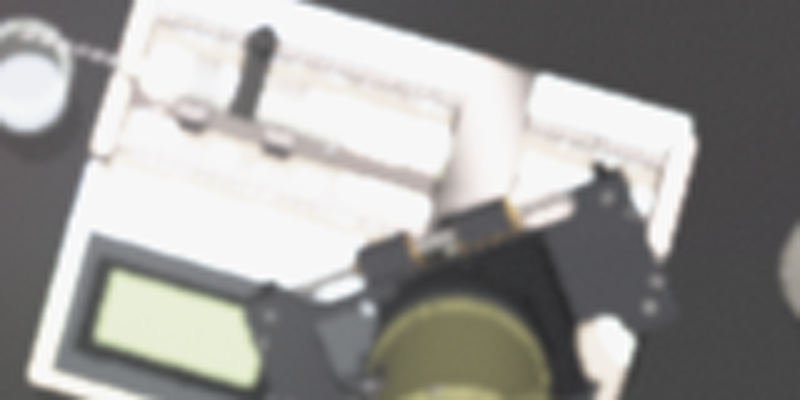

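The block face is almost at the thumb rest (about (437,188) in the crop). There is still no contact force, so I'll keep creeping.

Call:
drive_tool(
  moves=[
    [[-0.3,0.4,0],[0,0,0],1],
    [[0,0,0],[0,0,0],1],
  ],
)

```text
time_s: 9.98
tool_pos: [0.5896, -0.0534, 0.155]
tool_rot: [-162.7, 21.0, -155.2]
force: [0.1, -2.3, -0.7]
grip_width: 0.0118
grasp_force: 35.0
```

Call:
drive_tool(
  moves=[
    [[-0.3,0.4,0],[0,0,0],1],
    [[0,0,0],[0,0,0],1],
  ],
)

```text
time_s: 10.15
tool_pos: [0.5896, -0.0534, 0.1551]
tool_rot: [-162.7, 21.0, -155.3]
force: [0.2, -3.5, -1.1]
grip_width: 0.0116
grasp_force: 35.0
```

Call:
drive_tool(
  moves=[
    [[-0.3,0.4,0],[0,0,0],1],
    [[0,0,0],[0,0,0],1],
  ],
)

```text
time_s: 10.32
tool_pos: [0.5897, -0.0533, 0.155]
tool_rot: [-162.7, 21.0, -155.3]
force: [-1.0, -6.1, 0.3]
grip_width: 0.0119
grasp_force: 35.0
```

Call:
drive_tool(
  moves=[
    [[0,0,0],[0,0,0.08],1],
    [[0,0,0],[0,0,0.11],1],
    [[0,0,0],[0,0,0.11],1],
    [[0,0,0],[0,0,0.11],1],
    [[0,0,0],[0,0,0.11],1],
    [[0,0,0],[0,0,0.11],1],
    [[0,0,0],[0,0,0.11],1],
    [[0,0,0],[0,0,0.11],1],
    [[0,0,0],[0,0,0.11],1],
    [[0,0,0],[0,0,0.11],1],
    [[0,0,0],[0,0,0.11],1],
    [[0,0,0],[0,0,0.1],1],
  ],
)

```text
time_s: 11.32
tool_pos: [0.59, -0.052, 0.1551]
tool_rot: [163.4, 21.6, 124.7]
force: [0.5, -2.5, -1.0]
grip_width: 0.012
grasp_force: 35.0
```

```bash
python3 st.py
```

```text
11.3167 F s,y,n [0.62, -2.27, -1.48] tq n 0.183 grip 0.012 35.0 phi -0.624 s,y,n [60.3, -45.75, 143.35] Ytool [0.585 0.811 0.001]
```

Call:
drive_tool(
  moves=[
    [[0,0,0],[0,0,0.05],1],
    [[0,0,0],[0,0,0.05],1],
    [[0,0,0],[0,0,0],1],
  ],
)

```text
time_s: 11.57
tool_pos: [0.59, -0.0519, 0.1551]
tool_rot: [161.4, 19.9, 119.2]
force: [0.4, -3.7, -1.1]
grip_width: 0.0115
grasp_force: 35.0
```

```bash
python3 st.py
```

```text
11.5667 F s,y,n [0.77, -3.44, -1.68] tq n 0.43 grip 0.0115 35.0 phi -0.72 s,y,n [60.35, -45.65, 143.35] Ytool [0.659 0.752 0.001]
```

Call:
drive_tool(
  moves=[
    [[0,0,0],[0,0,0],0.5],
    [[0,0,0],[0,0,0],0.5],
    [[0,0,0],[0,0,0],0.4],
    [[0,0,0],[0,0,0],0.4],
    [[0,0,0],[0,0,0],0.4],
    [[0,0,-8],[0,0,0],0.4],
    [[0,0,-12],[0,0,0],0.4],
    [[0,0,-15],[0,0,0],0.4],
    [[0,0,-15],[0,0,0],0.4],
  ],
)

```text
time_s: 12.32
tool_pos: [0.5677, -0.0455, 0.201]
tool_rot: [161.4, 19.9, 119.2]
force: [0.9, 0.1, 0.6]
grip_width: 0.0514
grasp_force: 0.0
```

```bash
python3 st.py;  python3 - <<'E'
from meas import *
c,p,d=grab('wrist'); meas(c,p,d)
P=cloud(c,d); L=(P-C)@RP*1000
m=(abs(L[...,0]-46)<14)&(L[...,2]>112)&(L[...,2]<140)&(abs(L[...,1]+28)<14)
v,u=np.nonzero(m); print(u.min(),u.max(),v.min(),v.max())
cu,cv=int(np.median(u)),int(np.median(v)); u0,v0=max(cu-60,0),max(cv-45,0)
cv2.imwrite('pics/w6.png',cv2.resize(p[v0:v0+90,u0:u0+120],(800,600),interpolation=cv2.INTER_CUBIC))
# profile along axis: top z per y bin
for y0 in range(-40,-14,1):
    q=(abs(L[...,0]-46)<6)&(abs(L[...,1]-y0)<.5)&(L[...,2]>80)&(L[...,2]<145)
    if q.any(): print(y0,q.sum(),L[...,2][q].max().round(1),end=' | ')
E
```

```text
12.3167 F s,y,n [1.01, 0.31, 0.21] tq n 0.02 grip 0.0514 0.0 phi -0.72 s,y,n [60.45, -45.77, 194.77] Ytool [0.659 0.752 0.001]
knob n [137.4 143.8 145.2] 762 ((59.58672332763672, -46.90487289428711), (11.890963554382324, 33.87902069091797), 49.33561325073242) med [ 57.475235 -45.036236]
  top 688 ((59.58469772338867, -47.00745391845703), (11.605358123779297, 33.77787780761719), 49.12001419067383) [ 58.847786 -46.177433]
block top z 135.7 y [-63.3 -48.9 -30.1] x [20.7 74.8]
zero 537 n 91.7 s,y,size [-46.6 -23. ] [18.  17.7]
start 511 n 91.8 s,y,size [-46.5 -70.6] [20.  19.7]
purge 598 n 91.6 s,y,size [ -46.5 -118.7] [29.6 14.7]
axis y hist [(-66, 4), (-64, 24), (-62, 20), (-60, 23), (-58, 22), (-56, 18), (-54, 23), (-52, 20), (-50, 20), (-48, 29), (-46, 19), (-44, 23), (-42, 16), (-40, 16), (-38, 14), (-36, 13), (-34, 11), (-32, 17), (-30, 44), (-28, 58), (-26, 22), (-24, 20), (-22, 22), (-20, 23), (-18, 20), (-16, 25), (-14, 23), (-12, 22), (-10, 25), (-8, 24), (-6, 24), (-4, 25), (-2, 23), (0, 24), (2, 24), (4, 24), (6, 25), (8, 24), (10, 25), (12, 24), (14, 26), (16, 24), (18, 25)]
deck z 76.3 x [-38.8  90.9] y [-148.8  143.6]
284 309 196 235
-40 10 136.6 | -39 12 136.5 | -38 8 136.5 | -37 6 136.6 | -36 8 136.8 | -35 5 136.4 | -34 5 136.3 | -33 2 136.0 | -32 1 137.0 | -31 4 136.3 | -30 35 136.1 | -29 13 132.2 | -28 17 131.7 | -27 40 132.1 | -26 14 125.5 | -25 20 125.5 | -24 16 126.1 | -23 13 125.2 | -22 21 125.2 | -21 16 125.2 | -20 16 125.7 | -19 21 124.7 | -18 14 124.9 | -17 20 125.0 | -16 16 125.2 | -15 17 126.3 |
```

View pics/w6.png

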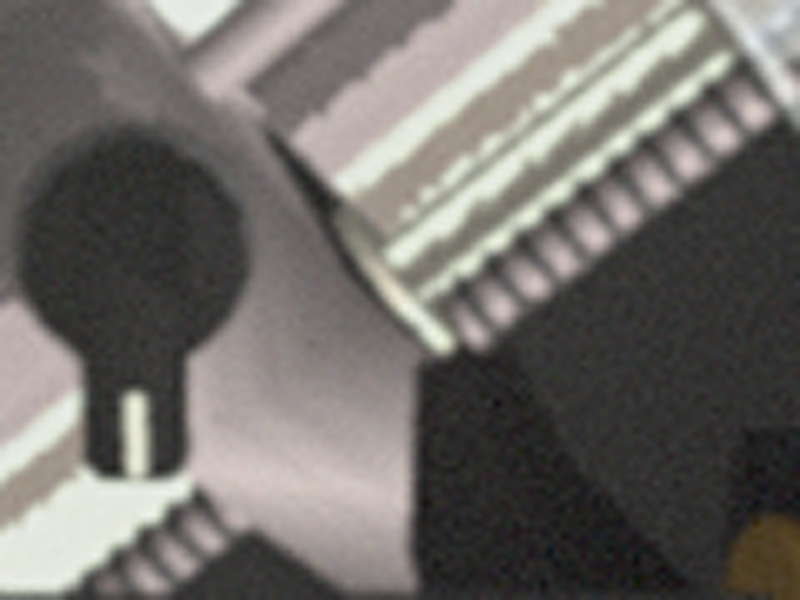

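The knob bar now lies at -0.71 rad, so it is at its tight stop. The block face at y ≈ -29.5 meets the thumb rest, whose 3 mm disc spans about -29.5 to -26.5. Next, the keys.

Run:
```python
from h import *
plan(H(rot(0),sn(-46.7,-23.1,145)),12)
z=np.load('w1.npz'); c={k:z[k] for k in('fx','fy','cx','cy','T')}; L=(cloud(c,z['d'])-C)@RP*1000
for y0 in range(-36,-22):
    q=(abs(L[...,0]-46)<6)&(abs(L[...,1]-y0)<.5)&(L[...,2]>80)&(L[...,2]<145)
    if q.any(): print(y0,q.sum(),L[...,2][q].max().round(1),end=' | ')
```

```text
12 rows [9.3, -1.8, 4.4] [0.0004, 0.0003, -0.06] deg 3.44
    [ 0.541 -0.015  0.157]
    [ 0.504 -0.003  0.108]
-36 7 85.3 | -35 6 84.5 | -34 6 85.2 | -33 4 84.7 | -32 4 84.2 | -31 5 84.5 | -30 28 131.7 | -29 11 132.5 | -28 11 132.1 | -27 8 131.5 | -26 10 125.3 | -25 10 125.8 | -24 11 125.0 | -23 12 124.9 |
```

Call:
drive_tool(
  moves=[
    [[9.3,-1.8,4.4],[0,0,-0.06],1],
    [[9.3,-1.8,4.4],[0,0,-0.06],1],
    [[9.3,-1.8,4.4],[0,0,-0.06],1],
    [[9.3,-1.8,4.4],[0,0,-0.06],1],
    [[9.3,-1.8,4.4],[0,0,-0.06],1],
    [[9.3,-1.8,4.4],[0,0,-0.06],1],
    [[9.3,-1.8,4.4],[0,0,-0.06],1],
    [[9.3,-1.8,4.4],[0,0,-0.06],1],
    [[9.3,-1.8,4.4],[0,0,-0.06],1],
    [[9.3,-1.8,4.4],[0,0,-0.06],1],
    [[9.3,-1.8,4.4],[0,0,-0.06],1],
    [[9.3,-1.8,4.4],[0,0,-0.06],1],
  ],
)

```text
time_s: 13.37
tool_pos: [0.5041, -0.0038, 0.1035]
tool_rot: [-180.0, 27.1, 163.9]
force: [0.2, 0.6, 0.4]
grip_width: 0.0006
grasp_force: 0.0
```

Call:
drive_tool(
  moves=[
    [[0,0,0],[0,0,0],1],
    [[0,0,0],[0,0,0],1],
    [[0,0,0],[0,0,0],1],
    [[0,0,0],[0,0,0],1],
  ],
)

```text
time_s: 13.7
tool_pos: [0.5051, -0.004, 0.1043]
tool_rot: [179.9, 27.1, 163.6]
force: [-0.3, 0.6, -1.0]
grip_width: 0.0004
grasp_force: 0.0
```

```bash
python3 st.py
python3 - <<'E'
from h import *
print(env.get_obs()['qpos'].round(1))
plan(H(rot(0),sn(-46.7,-23.1,118)),4)
E
```

```text
13.7 F s,y,n [-0.84, 0.46, -0.65] tq n -0.052 grip 0.0004 0.0 phi -0.001 s,y,n [-47.34, -23.48, 141.13] Ytool [0.001 1.    0.002]
[ -7.7  -7.4  -2.9 133.3  22.3  31.5  46.3]
4 rows [-0.2, 0.1, 5.8] [0.0004, 0.0004, -0.0003] deg 0.04
```

Call:
drive_tool(
  moves=[
    [[-0.2,0.1,5.8],[0,0,0],1],
    [[-0.2,0.1,5.8],[0,0,0],1],
    [[-0.2,0.1,5.8],[0,0,0],1],
    [[-0.2,0.1,5.8],[0,0,0],1],
    [[0,0,1.5],[0,0,0],1],
    [[0,0,1.5],[0,0,0],1],
    [[0,0,1.5],[0,0,0],1],
    [[0,0,1.5],[0,0,0],1],
    [[0,0,1],[0,0,0],1],
    [[0,0,0],[0,0,0],1],
  ],
)

```text
time_s: 14.53
tool_pos: [0.5175, -0.0079, 0.0761]
tool_rot: [-180.0, 26.9, 163.7]
force: [-4.5, 0.4, 2.4]
grip_width: 0.0003
grasp_force: 1.9
```

```bash
python3 st.py
```

```text
14.5333 F s,y,n [-2.88, -0.9, 4.16] tq n 0.015 grip 0.0003 1.9 phi 0.0 s,y,n [-48.59, -23.77, 110.2] Ytool [-0.  1.  0.]
```

Call:
drive_tool(
  moves=[
    [[0,0,1],[0,0,0],1],
    [[0,0,1],[0,0,0],1],
    [[0,0,1],[0,0,0],1],
    [[0,0,0],[0,0,0],1],
  ],
)

```text
time_s: 14.87
tool_pos: [0.5184, -0.0081, 0.0749]
tool_rot: [-179.9, 26.9, 163.7]
force: [-23.1, 2.7, 23.6]
grip_width: 0.0007
grasp_force: 15.7
```

```bash
python3 st.py
```

```text
14.8667 F s,y,n [-9.7, -3.86, 31.44] tq n 0.003 grip 0.0007 15.7 phi 0.0 s,y,n [-48.29, -23.65, 108.7] Ytool [-0.     1.    -0.001]
```

Bottomed out fully, so I'll release it and move over the round key.

Call:
drive_tool(
  moves=[
    [[0,0,-6],[0,0,0],1],
    [[0,0,-8],[0,0,0],1],
    [[0,0,-8],[0,0,0],1],
    [[-0.5,-10,0],[0,0,0],1],
    [[-0.5,-12,0],[0,0,0],1],
    [[-0.5,-13,0],[0,0,0],1],
    [[0,-12,0],[0,0,0],1],
    [[0,0,0],[0,0,0],1],
    [[0,0,0],[0,0,0],1],
  ],
)

```text
time_s: 15.62
tool_pos: [0.4984, -0.051, 0.0949]
tool_rot: [179.9, 27.1, 163.6]
force: [-0.6, 0.3, -0.4]
grip_width: 0.0002
grasp_force: 0.0
```

```bash
python3 st.py;  python3 - <<'E'
from h import *
plan(H(rot(0),sn(-46.7,-70.9,114)),4)
E
```

```text
15.6167 F s,y,n [-0.81, 0.16, -0.09] tq n 0.072 grip 0.0002 0.0 phi -0.001 s,y,n [-45.61, -70.43, 129.76] Ytool [0.001 1.    0.001]
4 rows [0.3, -0.1, 3.9] [0.0003, 0.0003, -0.0003] deg 0.03
```

Call:
drive_tool(
  moves=[
    [[0.3,-0.1,4],[0,0,0],1],
    [[0.3,-0.1,4],[0,0,0],1],
    [[0.3,-0.1,4],[0,0,0],1],
    [[0.3,-0.1,4],[0,0,0],1],
    [[0,0,1.5],[0,0,0],1],
    [[0,0,1.5],[0,0,0],1],
    [[0,0,1.5],[0,0,0],1],
    [[0,0,1],[0,0,0],1],
    [[0,0,0],[0,0,0],1],
  ],
)

```text
time_s: 16.37
tool_pos: [0.5059, -0.0529, 0.0754]
tool_rot: [180.0, 27.0, 163.7]
force: [-15.6, 5.5, 18.5]
grip_width: 0.0006
grasp_force: 12.4
```

```bash
python3 st.py
```

```text
16.3667 F s,y,n [-6.33, 0.94, 24.03] tq n 0.022 grip 0.0006 12.4 phi 0.001 s,y,n [-47.56, -70.22, 108.84] Ytool [-0.001  1.     0.001]
```

Bottomed (24 N at n = 108.8). I'll retreat and check.

Call:
drive_tool(
  moves=[
    [[0,0,-6],[0,0,0],1],
    [[0,0,-12],[0,0,0],1],
    [[0,0,-18],[0,0,0],1],
    [[0,0,-18],[0,0,0],1],
    [[0,0,-12],[0,0,0],1],
    [[0,0,0],[0,0,0],1],
    [[0,0,0],[0,0,0],1],
    [[0,0,0],[0,0,0],1],
  ],
)

```text
time_s: 17.03
tool_pos: [0.4771, -0.0456, 0.1324]
tool_rot: [180.0, 26.9, 163.7]
force: [0.5, -0.1, 0.5]
grip_width: 0.0005
grasp_force: 0.0
```

```bash
python3 st.py
python3 - <<'E'
from meas import *
c,p,d=grab('wrist'); meas(c,p,d)
c,p,d=grab('side'); meas(c,p,d)
E
```

```text
17.0333 F s,y,n [0.64, 0.07, 0.23] tq n 0.046 grip 0.0005 0.0 phi 0.0 s,y,n [-48.15, -71.23, 173.18] Ytool [-0.  1.  0.]
zero 470 n 91.6 s,y,size [-47.1 -23.4] [18.3 18.1]
start 472 n 91.7 s,y,size [-47.5 -71.7] [20.1 19.7]
purge 589 n 91.6 s,y,size [ -47.3 -119.5] [14.5 29.3]
axis y hist []
deck z 76.3 x [-39.4 107.4] y [-293.3  137.2]
knob n [133.1 141.3 143.9] 82 ((60.97589874267578, -49.84741973876953), (13.391043663024902, 34.488807678222656), 47.0982551574707) med [ 60.392975 -51.35801 ]
  top 53 ((61.312232971191406, -50.159976959228516), (13.391043663024902, 32.78793716430664), 47.0982551574707) [ 61.102272 -50.31255 ]
block top z 135.4 y [-294.8  -62.5  -33.4] x [23.2 83.5]
zero 15 n 89.6 s,y,size [-45.2 -32.1] [ 5.1 17.2]
start 46 n 90.6 s,y,size [-45.6 -73. ] [18.7 19.8]
purge 67 n 90.8 s,y,size [ -42.9 -121.3] [18.8 34.9]
axis y hist [(-68, 11), (-66, 29), (-64, 9), (-62, 1), (-60, 1), (-58, 2), (-56, 5), (-54, 1), (-52, 2), (-50, 1), (-48, 3), (-46, 1), (-44, 5), (-42, 2), (-40, 4), (-38, 2), (-36, 2), (-34, 2), (-32, 3), (-16, 1), (-14, 1), (-12, 2), (-10, 1), (-6, 4), (-4, 2), (-2, 2), (0, 1), (4, 5), (8, 3), (10, 2), (14, 3), (16, 2), (18, 1)]
deck z 76.2 x [-685.2  979.8] y [-308.5 2573.4]
```

All three keys are up, the knob is tight and the block hasn't moved. Handing in.

```bash
python3 -c "
from cell import env
print(env.sign_off())"
```

```text
the job is handed in; nothing more can be done
None
```

The job is handed in at about 17 s on the robot's clock (limit 53 s), with no verdict returned: the block was slid up to the thumb rest and clamped with no plunger movement in the camera readings, the square then the round key were pressed fully and released, and the long key, beaker, wash bottle and vial were not touched.

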